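Function check of a welding positioner's stop button

ROBOT

A 6-joint arm with a two-finger parallel gripper is mounted at the origin on the work surface. World frame = base frame: x ahead of the robot, y to its left, z up, the work surface at z = 0. Lengths are in m, angles in rad, forces in N, time in s.
With the tool pointing down it reaches from about 0.3 to 0.95 m from the base axis. Payload 3.1 kg.
Tool frame: the origin (TCP) lies midway between the tips of the shut fingers; the grasp point (between the pads) lies 19 mm behind it (manip.hold_point_z is the distance from the TCP to the grasp point, in m); z points along the fingers, x is the direction in which the jaws open and shut, and the axes are right-handed (so a half turn about z gives the same grasp; the last joint's range is limited). The gripper opens to 85 mm and grips with 20 to 120 N. Pads are 22 mm wide; open, the fingers measure 114 mm over their backs; the gripper's body (76 mm by 85 mm) begins 54 mm behind the grasp point. The pads swing forward as they close: fully open they stand 13 mm farther back than shut.
Start: joints at [1.048, 0.308, 1.634, -0, 1.2, -0.07], TCP at [0.273, 0.562, 0.231] pointing down, gripper open.
Joint ranges: [-3.06, 3.06], [-0.79, 1.96], [0.05, 2.63], [-1.19, 4.34], [0.05, 2.64], [-2.94, 2.94]. Speed limits (rad/s): [2.79, 2.79, 3.14, 3.14, 3.14, 3.14].

INTERFACE

Orientations are given as a rotation vector (axis times angle).
In Python, from bench import manip gives the robot as it stands.
- The arm moves only by the tool jog_arm, never from a script. Its argument "targets" is a list of rows, each a list of 7 numbers: the shift along the tool's x, y, z in mm, then the turn, a rotation vector about the tool's x, y, z in rad, then the closure, from -1 (fully open) to 1 (shut). A call has 1 to 20 rows; each row shifts and turns the pose as measured when the row begins, along the tool's axes as they then stand; what a row does not reach is not made up. A row lasts 1/8 s, in which the tool goes at most 62.5 mm and 10.7 degrees, less where a joint would pass 70% of its speed; a pose out of reach is approached as far as the arm can. A call is refused whole if a number of a shift passes 62.5 or a number of a turn 0.188, either way. A call with a gripper value outside its range is refused whole. The fingers move at their own pace and stop on an object; "grip_force" is the grip in N (left out, the last holds). Time passes only in rows, so rows that do not move let the fingers close. It gives the time, the measured TCP pose, the force and the opening at its end, in the units of the state.
- manip.get_state(): the state, without advancing time (a new reading comes with each control period).
- manip.snapshot(name): name is "side" or "top"; returns a dict with "pixels" (480x640x3 uint8, red, green, blue), "depth" (480x640 float32, m along the optical axis (not along the pixel's ray), 0 where there is no reading), "fx", "fy", "cx", "cy" (pixels), "k1" (the pictures are not rectified: a ray, as slopes to the right and down, at radius r is drawn at 1 + k1 r^2 times it, then the intrinsics apply), "cam_to_world" (4x4, takes a point from camera to world coordinates). Camera axes: x right, y up, looking along -z (the intrinsics and any distortion apply to the point x, -y, -z); pixel columns grow to the right and rows downward; lengths in m; the calibration is good to about 2 mm. A picture is of the moment at which its call begins.
- manip.hand_in(): hands the job in, once; it reports no verdict.
Trained networks look in the newest picture that a camera, given by its name, has taken for a name from the list of things; names that differ only in an ending like _2 or _b are one class to them, and where a whole thing is asked for, a point or a joint stands for the part that bears it (a point fixed in the world has none). Each returns a list of dicts, best first, with "confidence" (0 to 1); they miss things now and then, are a little off and sometimes report something else, mostly with a low value. They report only what shows in the picture. A call takes as long as a camera call. They do not tell look-alikes from the thing itself.
- manip.masks_of(label, camera): "mask" (480x640 bool, what is visible of it) and "extent" ([centre column, centre row, width, height] in pixels, round what is visible of it).
The state is a dict: "t": time; "joint_positions": joint angles; "joint_velocities": joint speeds; "effort": joint torques, N m; "eef_pos": TCP position; "ee_rot": TCP orientation; "wrist_force": force on the tool from outside, world axes, zero at the start; "wrist_torque": the same for the moment, N m; "gripper_width": opening from 0.0 (shut) to 1.0 (fully open).
Only numpy, scipy, OpenCV 4.12 (cv2) and the standard library are available. Lean on these libraries where they do the work, as an engineer would, in place of code of your own. Each camera call takes 0.05 s, during which the arm holds its last target. There are 200 camera calls.

TASK

Check the stop of the welding positioner before work: push the mushroom stop button down until it latches and take the finger off, so that it stays in by itself. Then release it: with a fingertip against the side of one of the head's three lobes, and without gripping it, turn it clockwise (seen from above) until it pops back out. Last, re-arm by pressing the reset button (the one that stands proud on the two-button box) fully in and letting it come back; leave the start button, sunk in its guard ring, and the tools lying about alone.

Things in the scene. Friction and masses are not known exactly. Their poses are not given: they have to be found in the camera images.
- stop_box: grey enclosure of the stop, 80 x 80 x 65 high, fixed to the table; origin at the centre of its underside, z up. The mushroom stands on the middle of its flat top. A black cable gland sticks out 20 on its +x side, 24 above the table
- mushroom: red mushroom head of the stop, three-lobed like a clover: round core 40 wide, three rounded lobes, each about 22 across, reaching 31 from the axis; the valleys between them are 20 from the axis. Lobes 12 thick, domed centre 17. Origin on its axis at its underside, 14 above the box's top when out, 7.5 when latched. x axis along one lobe, the others 120 degrees to either side
- stop_top (a point): centre of the mushroom's domed top: 96 above the table when out, 89.5 when latched; same axes as the mushroom (x along one lobe). Under the head are only a neck 21 wide and a ring on the box, 34 wide and 5 high
- stop_stem (a joint): how far the mushroom is pushed in (m): 0 out, 0.009 fully in, 0.0065 when latched and let go. Its spring pushes back with 5 N at first to 10 N fully in; a catch snaps in below 0.0065 and then holds it. The stop must not be turned while it is pushed in, or it does not catch
- stop_head (a joint): turn of the mushroom (rad), clockwise seen from above, 0 at rest, end stop at 0.87; a spring turns it back when let go. When latched, it takes about 0.045 N m, and past about 0.5 the catch lets go and the head pops out 6.5 mm by itself
- button_box: grey enclosure of the two push buttons, 140 (its x) x 80 (its y) x 65 high, fixed to the table; origin at the centre of its underside. Reset sits at x = -34, start at x = +34. Two black cable glands stick out 20 on its +x side
- reset_top (a point): centre of the top of the reset button: black cap, 28 in diameter, that stands 20 above the box's top (85 above the table) out of a flat steel ring
- reset_button (a joint): how far the reset button is pushed in (m): 0 out, 0.006 fully in; springs back; takes about 4.5 N fully in
- start_top (a point): centre of the top of the start button: black cap, 28 in diameter, 9.5 above the box's top, sunk in a steel guard ring 40 wide and 12 high
- start_button (a joint): how far the start button is pushed in (m), 0 out, 0.006 fully in; to be left alone
- pliers: combination pliers with red handles, 180 x 60 x 16, lying flat beyond the boxes; origin under the middle, x towards the jaws
- pin_spanner: flat black two-pin grinder spanner, 195 x 34 x 12 with its pins, lying at the right; origin under the middle, x along it
- tube_offcut: offcut of square steel tube, 30 x 30 x 50, standing on end between the two boxes; origin at the centre of its underside
- cutting_discs: stack of dark cutting discs, 115 in diameter, 12 high, lying at the left; origin at the centre of the underside
- weld_magnet: arrow-shaped welding magnet, steel cheeks with a red core, 95 x 76 x 24, lying at the right; origin near the middle of the underside
- spray_can: anti-spatter spray can, 52 in diameter, 165 high, standing at the left near the robot; origin at the centre of the underside
- wire_brush: wire brush with a wooden back, 200 x 26 x 26, lying beyond the boxes; origin under the middle, x along it
Mind the look-alikes: they are no part of the job. Leave any green or yellow look-alike of the stop_box alone.

How it is judged:
By the outcome, as a careful person would: the job done as asked, in the order asked, and still so for the second after the job is handed in, with the robot touching nothing.
It also fails if it takes over 53 s, if anything falls off the work surface, if the arm or the gripper's body presses on something with over 40 N, if the wrist force passes 120 N, or if a joint passes its speed limit or range.

## Working session

There is one attempt and no reset: what is moved stays moved. The work goes in short steps, Python scripts to look and compute and a tool call to move; the robot and the scene stay as the last step left them, time stands still between calls to the robot, and variables do not carry over. Pictures are saved under pics/ and viewed, on a budget of 10 in all, crops included, one or two more only if the job needs it, and the job is handed in when it is done.

Besides the shell and the picture viewer there is one more tool, called after "Call:" by a JSON object that holds its "fn" and its "kwargs", one argument or row to a line. jog_arm: Moves the arm, as the interface text tells. Its arguments: {"type":"object","properties":{"targets":{"type":"array","items":{"type":"array","items":{"type":"number"}}},"grip_force":{"type":"number"}},"required":["targets"]}

```bash
mkdir -p pics; cat > h.py <<'E'
import numpy as np, cv2
from bench import manip
def pts(s):
    h,w=s["depth"].shape
    v,u=np.mgrid[0:h,0:w].astype(float)
    K=np.array([[s["fx"],0,s["cx"]],[0,s["fy"],s["cy"]],[0,0,1.]])
    uv=np.stack([u.ravel(),v.ravel()],1)[:,None]
    n=cv2.undistortPointsIter(uv,K,np.array([s["k1"],0,0,0.]),None,None,(3,40,1e-9))[:,0] if hasattr(cv2,'undistortPointsIter') else cv2.undistortPoints(uv,K,np.array([s["k1"],0,0,0.]))[:,0]
    d=s["depth"].ravel()
    P=np.stack([n[:,0]*d,-n[:,1]*d,-d,np.ones_like(d)],1)
    return (P@np.array(s["cam_to_world"]).T)[:,:3].reshape(h,w,3)
E
python3 - <<'E'
from h import *
st=manip.get_state();print(st)
for c in("top","side"):
    s=manip.snapshot(c);P=pts(s);np.savez(c+".npz",P=P,d=s["depth"],px=s["pixels"])
    cv2.imwrite(f"pics/{c}0.png",s["pixels"][...,::-1])
    print(c,np.round(s["cam_to_world"],3).tolist(),s["fx"],s["k1"])
    for l in("stop_box","mushroom","button_box","reset_top","start_top","tube_offcut","spray_can"):
        for r in manip.masks_of(l,c)[:4]:
            m=r["mask"]&(s["depth"]>0);Q=P[m]
            t=Q[Q[:,2]>np.percentile(Q[:,2],98)-.006] if len(Q) else Q
            print(c,l,round(r["confidence"],2),np.round(r["extent"]),m.sum(),np.round(np.median(Q,0),3),"top",np.round(np.r_[t.mean(0),t.max(0)],3) if len(Q) else "")
E
```

```text
{'t': 0.0, 'joint_positions': array([ 1.04825917e+00,  3.09053078e-01,  1.63518976e+00, -2.36033846e-05,
        1.19967112e+00, -6.96643624e-02]), 'joint_velocities': array([-0.0004188 ,  0.00065191, -0.00104205,  0.00092617,  0.00023185,
       -0.00083744]), 'effort': array([ 1.06483087e-03, -4.15246475e+01, -2.76666963e+01, -1.02902281e-04,
        1.01758688e-02, -1.69235796e-05]), 'eef_pos': array([0.2730706 , 0.56128022, 0.23001559]), 'ee_rot': array([ 2.6625116 ,  1.66542796, -0.00320109]), 'wrist_force': array([ 0.14569537, -0.83688813, -0.12253468]), 'wrist_torque': array([-0.00469494,  0.01913331,  0.02543222]), 'gripper_width': 1.001013663109895}
top [[-0.026, 0.986, -0.163, 0.368], [-1.0, -0.026, -0.0, -0.013], [-0.004, 0.163, 0.987, 1.123], [0.0, 0.0, 0.0, 1.0]] 456.1035000137014 -0.07318925988840416
top stop_box 0.94 [213. 316.  53.  48.] 1384 [0.388 0.246 0.066] top [0.388 0.256 0.095 0.411 0.284 0.101]
top stop_box 0.87 [280. 332.  46.  45.] 1388 [0.344 0.092 0.066] top [0.34  0.098 0.094 0.365 0.126 0.099]
top stop_box 0.7 [220. 207.  42.  42.] 1331 [0.633 0.232 0.0
[... 2475 characters left out ...]
4   0.082  0.549 -0.122  0.088]
side reset_top 0.64 [343. 227.  13.  10.] 79 [ 0.47  -0.131  0.082] top [ 0.472 -0.136  0.084  0.484 -0.122  0.088]
side reset_top 0.64 [242. 245.  20.  40.] 318 [ 0.754 -0.135  0.012] top [ 0.761 -0.129  0.014  0.805 -0.048  0.019]
side reset_top 0.34 [414. 393.  35.  77.] 1969 [0.353 0.489 0.107] top [0.349 0.47  0.163 0.371 0.493 0.166]
side start_top 0.18 [325. 285.  27.  18.] 309 [0.517 0.138 0.092] top [0.516 0.137 0.094 0.541 0.166 0.097]
side tube_offcut 0.58 [309. 269.  12.  25.] 252 [0.558 0.01  0.035] top [0.557 0.002 0.048 0.574 0.021 0.053]
side spray_can 0.68 [412. 394.  37.  77.] 1975 [0.354 0.489 0.108] top [0.35  0.47  0.163 0.372 0.493 0.166]
```

```bash
python3 - <<'E'
from h import *
for c in("top",):
    z=np.load(c+".npz");px=z["px"]
    cv2.imwrite("pics/a.png",cv2.resize(px[170:370,170:430,::-1],None,fx=3,fy=3,interpolation=cv2.INTER_CUBIC))
    P=z["P"]
    for r,cc in((202,216),(334,278),(316,207),(258,260)):
        print(cc,r,px[r-4:r+4,cc-4:cc+4].mean((0,1)))
E
```

```text
216 202 [250.328125  56.796875  52.078125]
278 334 [249.078125  57.671875  53.3125  ]
207 316 [245.453125  53.09375   49.28125 ]
260 258 [245.421875  53.328125  49.203125]
```

View pics/a.png

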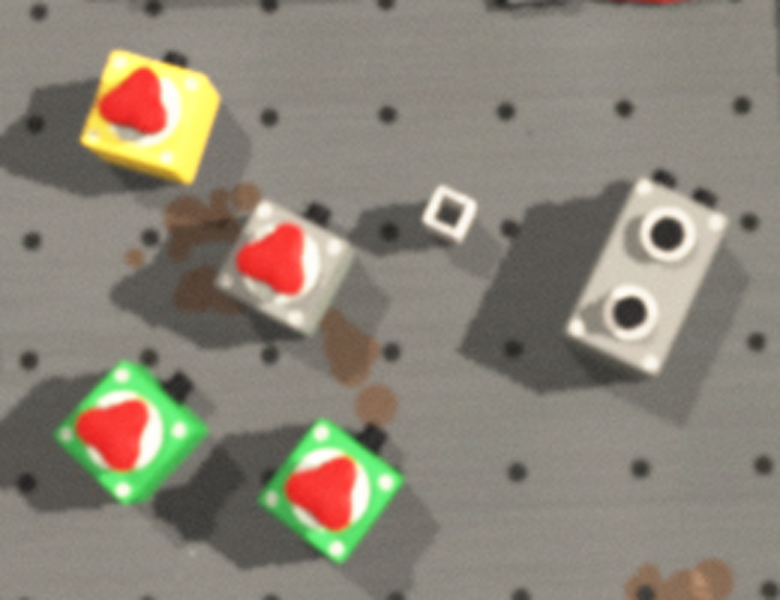

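```bash
cat >> h.py <<'E'
from scipy.spatial.transform import Rotation as R
from scipy.optimize import differential_evolution
def clover(xy,x,y,a):
    d=xy-[x,y];f=np.hypot(*d.T)-.020
    for k in range(3):
        t=a+k*2*np.pi/3
        f=np.minimum(f,np.hypot(d[:,0]-.02*np.cos(t),d[:,1]-.02*np.sin(t))-.011)
    return f
def fit(s,P,c0,z):
    # intersect the rays with plane z: red / not red vs. clover
    C=np.array(s["cam_to_world"])[:3,3]
    ok=(s["depth"]>0)&(np.hypot(P[...,0]-c0[0],P[...,1]-c0[1])<.06)
    Q=P[ok];xy=(C+(Q-C)*((z-C[2])/(Q[:,2]-C[2]))[:,None])[:,:2]
    p=s["pixels"][ok].astype(float);red=np.clip((p[:,0]-p[:,1:].max(1)-20)/120,0,1)
    g=lambda q:np.sum((1/(1+np.exp(np.clip(clover(xy,*q)/.001,-50,50)))-red)**2)
    r=differential_evolution(g,[(c0[0]-.02,c0[0]+.02),(c0[1]-.02,c0[1]+.02),(-np.pi/3,np.pi/3)],seed=1,tol=1e-8)
    return np.round(r.x,4),round(r.fun,2),round(red.sum(),1)
def go(p,name=""):
    st=manip.get_state();Rm=R.from_rotvec(st["ee_rot"])
    print(name,"tool shift mm",np.round(Rm.inv().apply(np.array(p)-st["eef_pos"])*1000,1))
def state():
    st=manip.get_state();Rm=R.from_rotvec(st["ee_rot"]).as_matrix()
    print("t",st["t"],"pos",np.round(st["eef_pos"],4),"F",np.round(st["wrist_force"],1),"w",round(st["gripper_width"],2),"q6",round(st["joint_positions"][5],2));print("axes x,y,z",np.round(Rm.T,3).tolist())
E
python3 - <<'E'
from h import *
for c in("top","side"):
    s=manip.snapshot(c);P=pts(s)
    for z in(.086,.089): print(c,z,fit(s,P,(.516,.135),z))
    D=s["pixels"].max(2)<70
    for n,c0,z in(("reset",(.472,-.138),.085),("start",(.529,-.168),.0745)):
        m=D&(np.hypot(P[...,0]-c0[0],P[...,1]-c0[1])<.022)&(P[...,2]>z-.008)
        print(c,n,m.sum(),np.round(np.median(P[m],0),4),np.round((P[m].max(0)+P[m].min(0))/2,4))
    m=(abs(P[...,2]-.065)<.004)&(np.hypot(P[...,0]-.51,P[...,1]-.13)<.07)
    print(c,"box",np.round(cv2.minAreaRect(P[m][:,:2].astype(np.float32)*1000)[0],1),cv2.minAreaRect(P[m][:,:2].astype(np.float32)*1000)[1:])
state();go((.515,.133,.14))
E
```

```text
top 0.086 (array([ 0.5164,  0.1339, -0.5114]), np.float64(9.83), np.float64(381.9))
top 0.089 (array([ 0.516 ,  0.1335, -0.5116]), np.float64(9.44), np.float64(381.9))
top reset 54 [ 0.4682 -0.1348  0.0839] [ 0.4692 -0.1355  0.0841]
top start 58 [ 0.5299 -0.1685  0.0735] [ 0.53   -0.1687  0.0741]
top box [514.8 132.9] ((79.88020324707031, 79.97638702392578), 60.82817077636719)
side 0.086 (array([ 0.5179,  0.1279, -0.4909]), np.float64(19.03), np.float64(241.7))
side 0.089 (array([ 0.5179,  0.1318, -0.491 ]), np.float64(18.39), np.float64(241.7))
side reset 44 [ 0.47   -0.1294  0.083 ] [ 0.4688 -0.1343  0.083 ]
side start 6 [ 0.5306 -0.1738  0.0737] [ 0.532  -0.1756  0.0728]
side box [517.7 135.3] ((81.41555786132812, 79.82842254638672), 62.40025329589844)
t 0.9 pos [0.2734 0.562  0.2313] F [ 0.7 -0.1  0.5] w 1.0 q6 -0.07
axes x,y,z [[0.437, 0.899, 0.0], [0.899, -0.437, 0.0], [0.0, 0.0, -1.0]]
 tool shift mm [-280.1  404.9   91.3]
```

Call:
{"fn": "jog_arm", "kwargs": {
  "targets": [
    [-28, 40, 0, 0, 0, 0, 1],
    [-28, 40, 0, 0, 0, 0, 1],
    [-28, 40, 0, 0, 0, 0, 1],
    [-28, 40, 0, 0, 0, 0, 1],
    [-28, 40, 0, 0, 0, 0, 1],
    [-28, 40, 0, 0, 0, 0, 1],
    [-28, 40, 0, 0, 0, 0, 1],
    [-28, 40, 0, 0, 0, 0, 1],
    [-28, 40, 0, 0, 0, 0, 1],
    [-28, 40, 0, 0, 0, 0, 1],
    [0, 0, 30, 0, 0, 0, 1],
    [0, 0, 30, 0, 0, 0, 1],
    [0, 0, 30, 0, 0, 0, 1],
    [0, 0, 0, 0, 0, 0, 1]
  ],
  "grip_force": 40
}}

```text
t: 2.65
eef_pos: [0.5234, 0.1231, 0.143]
ee_rot: [2.661, 1.665, 0.021]
wrist_force: [0.7, -0.3, -0.1]
gripper_width: -0.003
```

```bash
python3 - <<'E'
from h import *
state();go((.516,.1335,.11))
E
```

```text
t 2.65 pos [0.5234 0.1231 0.143 ] F [ 0.7 -0.3 -0.1] w -0.0 q6 -0.97
axes x,y,z [[0.437, 0.899, 0.01], [0.899, -0.437, 0.009], [0.013, 0.005, -1.0]]
 tool shift mm [  5.8 -11.5  32.9]
```

Call:
{"fn": "jog_arm", "kwargs": {
  "targets": [
    [3, -6, 16, 0, 0, 0, 1],
    [3, -6, 17, 0, 0, 0, 1],
    [0, 0, 8, 0, 0, 0, 1],
    [0, 0, 0, 0, 0, 0, 1]
  ]
}}

```text
t: 3.15
eef_pos: [0.5173, 0.1358, 0.1023]
ee_rot: [2.659, 1.665, 0.028]
wrist_force: [-0.3, -0.7, 0.7]
gripper_width: 0.0
```

```bash
python3 - <<'E'
from h import *
state();go((.516,.1335,.088))
s=manip.snapshot("side");cv2.imwrite("pics/b.png",cv2.resize(s["pixels"][200:350,230:430,::-1],None,fx=4,fy=4,interpolation=cv2.INTER_CUBIC))
E
```

```text
t 3.15 pos [0.5173 0.1358 0.1023] F [-0.3 -0.7  0.7] w 0.0 q6 -0.95
axes x,y,z [[0.436, 0.9, 0.013], [0.9, -0.436, 0.013], [0.018, 0.006, -1.0]]
 tool shift mm [-2.8 -0.3 14.2]
```

View pics/b.png

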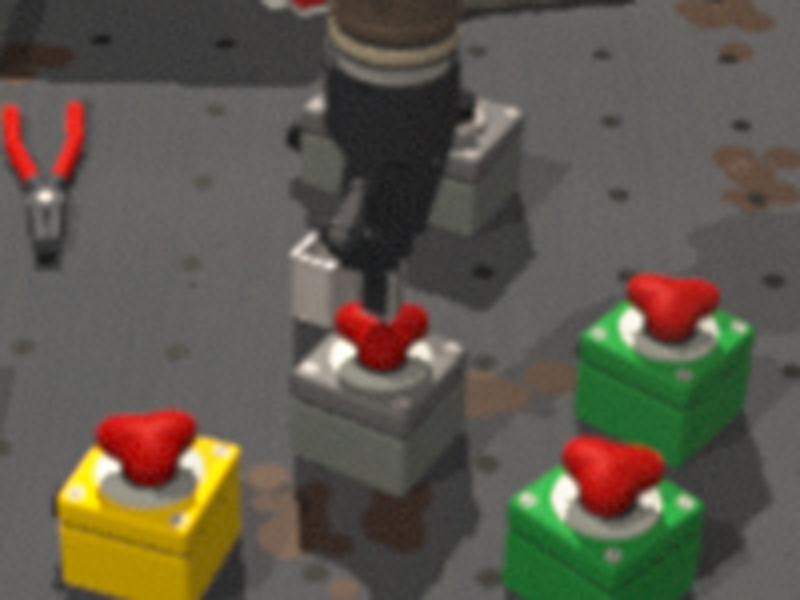

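The picture shows the shut fingertips right over the red head of the grey box (crop about 380,300), with the yellow and green look-alikes well clear. Now I press.

Call:
{"fn": "jog_arm", "kwargs": {
  "targets": [
    [-2.5, 0, 4, 0, 0, 0, 1],
    [0, 0, 4, 0, 0, 0, 1],
    [0, 0, 4, 0, 0, 0, 1],
    [0, 0, 3, 0, 0, 0, 1]
  ]
}}

```text
t: 3.7
eef_pos: [0.5186, 0.1336, 0.0904]
ee_rot: [2.658, 1.664, 0.034]
wrist_force: [-3.4, -0.5, 8.0]
gripper_width: -0.001
```

Call:
{"fn": "jog_arm", "kwargs": {
  "targets": [
    [-0.5, -1, 3, 0, 0, 0, 1],
    [-0.5, -1, 3, 0, 0, 0, 1]
  ]
}}

```text
t: 3.95
eef_pos: [0.5186, 0.1337, 0.0873]
ee_rot: [2.657, 1.662, 0.038]
wrist_force: [-2.4, -0.7, 8.8]
gripper_width: -0.001
```

Call:
{"fn": "jog_arm", "kwargs": {
  "targets": [
    [0, 0, 3, 0, 0, 0, 1],
    [0, 0, 3, 0, 0, 0, 1]
  ]
}}

```text
t: 4.2
eef_pos: [0.5206, 0.134, 0.0869]
ee_rot: [2.657, 1.662, 0.04]
wrist_force: [-7.9, -2.2, 20.5]
gripper_width: 0.0
```

Call:
{"fn": "jog_arm", "kwargs": {
  "targets": [
    [0, 0, -5, 0, 0, 0, 1],
    [0, 0, -15, 0, 0, 0, 1],
    [0, 0, -20, 0, 0, 0, 1],
    [0, 0, 0, 0, 0, 0, 1]
  ]
}}

```text
t: 4.7
eef_pos: [0.5208, 0.1335, 0.1302]
ee_rot: [2.656, 1.66, 0.045]
wrist_force: [1.2, 0.1, -0.0]
gripper_width: -0.001
```

```bash
python3 - <<'E'
from h import *
state()
st=manip.get_state();Rm=R.from_rotvec(st["ee_rot"]);z=Rm.apply([0,0,1])
print("level turn (tool)",np.round(Rm.inv().apply(np.cross(z,[0,0,-1])),3))
c=np.array([.516,.1335]);a=-.505
u=np.array([np.cos(a),np.sin(a)]);v=np.array([-u[1],u[0]])
p=c+u*.030+v*(.011+.0145+.012); go((*p,.12),"start"); print(p)
s=manip.snapshot("side");P=pts(s)
m=(np.hypot(P[...,0]-.516,P[...,1]-.1335)<.034)&(P[...,2]>.075)&(s["pixels"][...,0]>2.*s["pixels"][...,1])
print("red z pct",np.percentile(P[m][:,2],[50,90,98]),m.sum())
E
```

```text
t 4.7 pos [0.5208 0.1335 0.1302] F [ 1.2  0.1 -0. ] w -0.0 q6 -0.95
axes x,y,z [[0.438, 0.899, 0.02], [0.899, -0.438, 0.022], [0.029, 0.008, -1.0]]
level turn (tool) [ 0.022 -0.02   0.   ]
start tool shift mm [33.5 27.3 11.5]
[0.56039801 0.15180482]
red z pct [0.08575435 0.08941182 0.09071732] 265
```

Call:
{"fn": "jog_arm", "kwargs": {
  "targets": [
    [11, 9, 0, 0.022, -0.02, 0, 1],
    [11, 9, 0, 0, 0, 0, 1],
    [11, 9, 0, 0, 0, 0, 1],
    [0, 0, 0, 0, 0, 0, 1]
  ]
}}

```text
t: 5.25
eef_pos: [0.5579, 0.1514, 0.1264]
ee_rot: [-2.662, -1.664, 0.011]
wrist_force: [-0.9, 0.9, -0.5]
gripper_width: 0.003
```

```bash
python3 - <<'E'
from h import *
state();go((.5604,.1518,.075))
E
```

```text
t 5.25 pos [0.5579 0.1514 0.1264] F [-0.9  0.9 -0.5] w 0.0 q6 -0.93
axes x,y,z [[0.438, 0.899, -0.005], [0.899, -0.438, -0.006], [-0.007, -0.002, -1.0]]
 tool shift mm [ 1.7  2.4 51.3]
```

Call:
{"fn": "jog_arm", "kwargs": {
  "targets": [
    [2, 2.5, 15, 0, 0, 0, 1],
    [0, 0, 17, 0, 0, 0, 1],
    [0, 0, 12, 0, 0, 0, 1],
    [0, 0, 4, 0, 0, 0, 1],
    [0, 0, 0, 0, 0, 0, 1]
  ]
}}

```text
t: 5.88
eef_pos: [0.5575, 0.1512, 0.0724]
ee_rot: [-2.66, -1.662, 0.02]
wrist_force: [-0.8, 0.6, 0.2]
gripper_width: -0.003
```

```bash
python3 - <<'E'
from h import *
state();go((.5604,.1518,.075))
s=manip.snapshot("side");cv2.imwrite("pics/c.png",cv2.resize(s["pixels"][230:350,240:400,::-1],None,fx=5,fy=5,interpolation=cv2.INTER_CUBIC))
E
```

```text
t 5.875 pos [0.5575 0.1512 0.0724] F [-0.8  0.6  0.2] w -0.0 q6 -0.93
axes x,y,z [[0.438, 0.899, -0.009], [0.899, -0.438, -0.011], [-0.013, -0.003, -1.0]]
 tool shift mm [ 1.8  2.4 -2.6]
```

View pics/c.png

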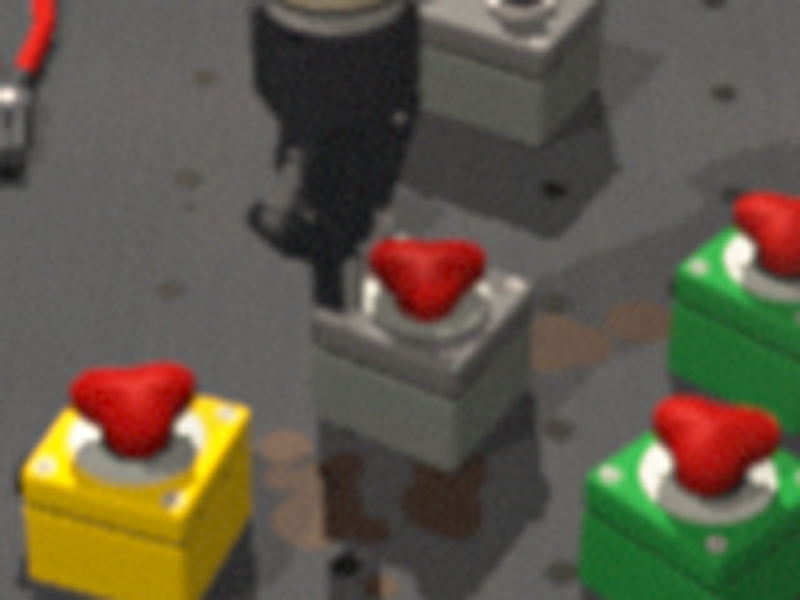

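The picture shows the head latched low and the fingers standing beside its right-hand lobe (crop about 340,290), free of everything. I'll feel for contact.

Call:
{"fn": "jog_arm", "kwargs": {
  "targets": [
    [-3, 3, -2, 0, 0, 0, 1],
    [-3, 1, 0, 0, 0, 0, 1],
    [-3, 0, 0, 0, 0, 0, 1]
  ]
}}

```text
t: 6.3
eef_pos: [0.5588, 0.1411, 0.0766]
ee_rot: [-2.662, -1.664, 0.015]
wrist_force: [-0.2, -0.0, 0.6]
gripper_width: -0.0
```

```bash
cat >> h.py <<'E'
def uv(a=-.505):
    p=manip.get_state()["eef_pos"][:2]-[.516,.1335]
    print("u,v mm",np.round([p@[np.cos(a),np.sin(a)]*1000,p@[-np.sin(a),np.cos(a)]*1000],1),"polar",np.hypot(*p),np.arctan2(p[1],p[0]))
E
python3 -c "
from h import *
state();uv()"
```

```text
t 6.3 pos [0.5588 0.1411 0.0766] F [-0.2 -0.   0.6] w -0.0 q6 -0.94
axes x,y,z [[0.438, 0.899, -0.006], [0.899, -0.438, -0.007], [-0.009, -0.003, -1.0]]
u,v mm [33.8 27.4] polar 0.04348827464965919 0.17538629103723755
```

Call:
{"fn": "jog_arm", "kwargs": {
  "targets": [
    [-3, -4, 1, 0, 0, 0, 1],
    [-2.3, 2.1, 0, 0, 0, 0.08, 1],
    [-2.3, 2.1, 0, 0, 0, 0.08, 1],
    [-2.3, 2, 0, 0, 0, 0.08, 1]
  ]
}}

```text
t: 6.8
eef_pos: [0.5561, 0.1324, 0.0767]
ee_rot: [-2.847, -1.319, 0.007]
wrist_force: [2.1, 1.3, 0.0]
gripper_width: 0.001
```

```bash
python3 -c "
from h import *
state();uv();uv(-.505-.2)"
```

```text
t 6.8 pos [0.5561 0.1324 0.0767] F [2.1 1.3 0. ] w 0.0 q6 -0.71
axes x,y,z [[0.647, 0.763, -0.003], [0.763, -0.647, -0.005], [-0.006, 0.001, -1.0]]
u,v mm [35.6 18.4] polar 0.04011052509562416 -0.02840630507707958
u,v mm [31.3 25.1] polar 0.04011052509562416 -0.02840630507707958
```

Call:
{"fn": "jog_arm", "kwargs": {
  "targets": [
    [-2.6, 1.8, 0.5, 0, 0, 0.08, 1],
    [-2.6, 1.8, 0.5, 0, 0, 0.08, 1],
    [-2.6, 1.8, 0, 0, 0, 0.08, 1],
    [-2.6, 1.8, 0, 0, 0, 0.08, 1]
  ]
}}

```text
t: 7.3
eef_pos: [0.5563, 0.1227, 0.0781]
ee_rot: [-3.024, -0.829, -0.009]
wrist_force: [1.2, 0.7, 1.7]
gripper_width: -0.001
```

```bash
python3 -c "
from h import *
state();uv(-.505-.5)
for c in('top','side'):
    s=manip.snapshot(c);P=pts(s);print(c,fit(s,P,(.516,.1335),.081))
cv2.imwrite('pics/d.png',cv2.resize(s['pixels'][230:350,240:400,::-1],None,fx=5,fy=5,interpolation=cv2.INTER_CUBIC))
"
```

```text
t 7.3 pos [0.5563 0.1227 0.0781] F [1.2 0.7 1.7] w -0.0 q6 -0.4
axes x,y,z [[0.86, 0.51, 0.007], [0.51, -0.86, -0.004], [0.004, 0.007, -1.0]]
u,v mm [30.7 28.3] polar 0.04172763157262014 -0.26109215933093843
top (array([ 0.5225,  0.1535, -0.9131]), np.float64(19.77), np.float64(201.0))
side (array([ 0.5171,  0.13  , -0.6379]), np.float64(14.52), np.float64(232.5))
```

View pics/d.png

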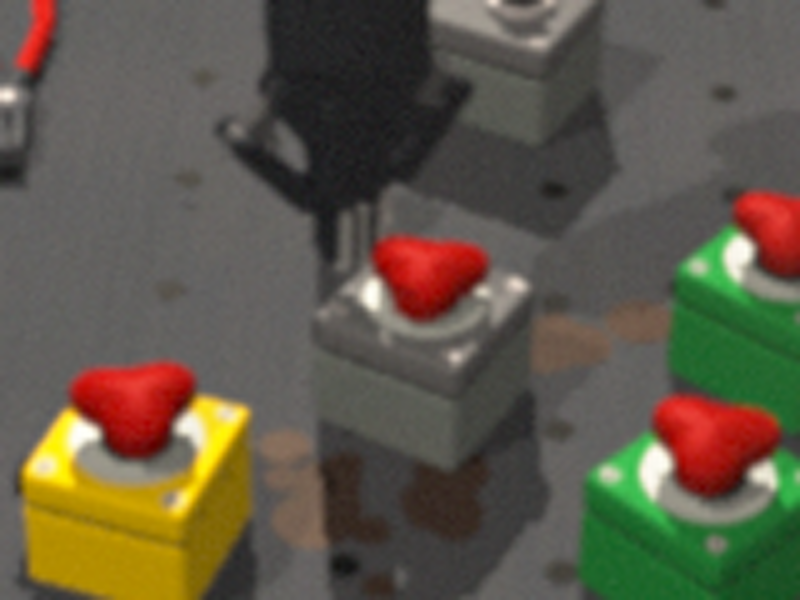

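The picture shows the head partly turned (about 0.15 rad), still latched, with the finger against its right lobe (crop about 360,260). I keep pushing, with less tool turn.

Call:
{"fn": "jog_arm", "kwargs": {
  "targets": [
    [-2.5, 1, 1, 0, 0, 0.03, 1],
    [-2.5, 1, 1, 0, 0, 0.03, 1],
    [-2.5, 1, 0.5, 0, 0, 0.03, 1],
    [-2.5, 1, 0.5, 0, 0, 0.03, 1]
  ]
}}

```text
t: 7.9
eef_pos: [0.5529, 0.115, 0.0779]
ee_rot: [-3.069, -0.641, -0.023]
wrist_force: [1.7, 1.3, 4.3]
gripper_width: -0.0
```

```bash
cat >> h.py <<'E'
def look():
    state();uv()
    s=manip.snapshot('side');P=pts(s)
    m=(np.hypot(P[...,0]-.516,P[...,1]-.1335)<.034)&(P[...,2]>.075)&(s["pixels"][...,0]>2.*s["pixels"][...,1])
    print(fit(s,P,(.516,.1335),.081),"red z",np.percentile(P[m][:,2],[50,90,98]))
E
python3 -c "
from h import *
look()"
```

```text
t 7.9 pos [0.5529 0.115  0.0779] F [1.7 1.3 4.3] w -0.0 q6 -0.29
axes x,y,z [[0.916, 0.4, 0.015], [0.4, -0.916, -0.003], [0.013, 0.009, -1.0]]
u,v mm [41.2  1.7] polar 0.04123029980470504 -0.4644427815850042
(array([ 0.5162,  0.1297, -0.859 ]), np.float64(16.22), np.float64(226.9)) red z [0.08599414 0.08911171 0.09083502]
```

Call:
{"fn": "jog_arm", "kwargs": {
  "targets": [
    [-2.5, 1.2, 0, 0, 0, 0.02, 1],
    [-2.5, 1.2, 0, 0, 0, 0.02, 1],
    [-2.5, 1.2, 0, 0, 0, 0.02, 1],
    [-2.5, 1.2, 0, 0, 0, 0.02, 1]
  ]
}}

```text
t: 8.45
eef_pos: [0.5464, 0.1062, 0.0793]
ee_rot: [-3.094, -0.506, -0.027]
wrist_force: [1.5, 2.3, 6.0]
gripper_width: 0.001
```

```bash
python3 -c "
from h import *
look()"
```

```text
t 8.45 pos [0.5464 0.1062 0.0793] F [1.5 2.3 6. ] w 0.0 q6 -0.22
axes x,y,z [[0.948, 0.318, 0.018], [0.319, -0.948, -0.004], [0.016, 0.009, -1.0]]
u,v mm [39.8 -9.2] polar 0.04089206846036477 -0.732158069187497
(array([0.5156, 0.1281, 0.9245]), np.float64(21.4), np.float64(213.0)) red z [0.08771741 0.09082896 0.09248281]
```

```bash
python3 -c "
from h import *
s=manip.snapshot('side');cv2.imwrite('pics/e.png',cv2.resize(s['pixels'][250:330,280:380,::-1],None,fx=7,fy=7,interpolation=cv2.INTER_CUBIC))
look()
"
```

```text
t 8.55 pos [0.5462 0.106  0.0793] F [0.8 2.1 6.5] w 0.0 q6 -0.22
axes x,y,z [[0.948, 0.319, 0.018], [0.319, -0.948, -0.004], [0.016, 0.009, -1.0]]
u,v mm [39.7 -9.4] polar 0.04081293094183628 -0.7379158583477476
(array([0.5157, 0.1281, 0.9197]), np.float64(22.07), np.float64(214.4)) red z [0.08784506 0.09112222 0.09221653]
```

View pics/e.png

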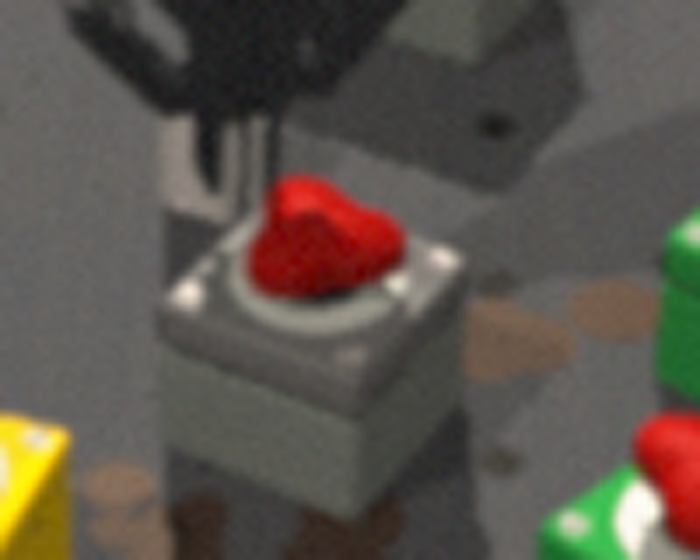

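The picture shows the head turned about 0.65 rad but risen only about 1.5 mm, with 6 N upward on the tip, so the finger seems to be holding it down by the lobe's shoulder. I'll ease the finger upward.

Call:
{"fn": "jog_arm", "kwargs": {
  "targets": [
    [0, 0, -3, 0, 0, 0, 1],
    [0, 0, -3, 0, 0, 0, 1]
  ]
}}

```text
t: 8.85
eef_pos: [0.545, 0.1057, 0.0848]
ee_rot: [-3.094, -0.504, -0.023]
wrist_force: [0.8, 1.0, -0.8]
gripper_width: 0.001
```

```bash
python3 -c "
from h import *
look()
"
```

```text
t 8.85 pos [0.545  0.1057 0.0848] F [ 0.8  1.  -0.8] w 0.0 q6 -0.22
axes x,y,z [[0.948, 0.318, 0.016], [0.318, -0.948, -0.004], [0.013, 0.009, -1.0]]
u,v mm [ 38.8 -10.3] polar 0.040152908715090536 -0.7646554440285763
(array([0.5154, 0.122 , 0.9224]), np.float64(21.52), np.float64(215.9)) red z [0.0920524  0.09488595 0.09716772]
```

Call:
{"fn": "jog_arm", "kwargs": {
  "targets": [
    [3, 3, 0, 0, 0, 0, 1],
    [5, 5, 0, 0, 0, 0, 1],
    [8, 8, 0, 0, 0, 0, 1],
    [0, 0, -20, 0, 0, 0, 1],
    [0, 0, -30, 0, 0, 0, 1],
    [0, 0, 0, 0, 0, 0, 1]
  ]
}}

```text
t: 9.65
eef_pos: [0.5623, 0.0916, 0.1311]
ee_rot: [-3.096, -0.504, -0.002]
wrist_force: [0.1, -0.6, 0.1]
gripper_width: -0.001
```

```bash
python3 -c "
from h import *
look();go((.4695,-.136,.105))
st=manip.get_state();Rm=R.from_rotvec(st['ee_rot']);z=Rm.apply([0,0,1])
print('level',np.round(Rm.inv().apply(np.cross(z,[0,0,-1])),3))
"
```

```text
t 9.65 pos [0.5623 0.0916 0.1311] F [ 0.1 -0.6  0.1] w -0.0 q6 -0.24
axes x,y,z [[0.948, 0.317, 0.002], [0.317, -0.948, -0.005], [0.0, 0.005, -1.0]]
u,v mm [ 60.8 -14.3] polar 0.06243458036733784 -0.735570188181099
(array([ 0.518 ,  0.1213, -0.4925]), np.float64(20.36), np.float64(242.1)) red z [0.0919719  0.09553368 0.09721771]
 tool shift mm [-158.6  186.9   23.5]
level [-0.006  0.001 -0.   ]
```

Call:
{"fn": "jog_arm", "kwargs": {
  "targets": [
    [-27, 31, 0, 0, 0, 0, 1],
    [-27, 31, 0, 0, 0, 0, 1],
    [-27, 31, 0, 0, 0, 0, 1],
    [-27, 31, 0, 0, 0, 0, 1],
    [-27, 31, 0, 0, 0, 0, 1],
    [-27, 31, 0, 0, 0, 0, 1],
    [0, 0, 15, 0, 0, 0, 1],
    [0, 0, 0, 0, 0, 0, 1]
  ]
}}

```text
t: 10.7
eef_pos: [0.4557, -0.1417, 0.1017]
ee_rot: [-3.088, -0.505, 0.033]
wrist_force: [-0.5, -0.1, -0.0]
gripper_width: -0.002
```

```bash
python3 -c "
from h import *
state();go((.469,-.1355,.092))
"
```

```text
t 10.7 pos [ 0.4557 -0.1417  0.1017] F [-0.5 -0.1 -0. ] w -0.0 q6 -0.72
axes x,y,z [[0.948, 0.319, -0.019], [0.318, -0.948, -0.016], [-0.023, 0.009, -1.0]]
 tool shift mm [14.7 -1.5  9.4]
```

Call:
{"fn": "jog_arm", "kwargs": {
  "targets": [
    [7.5, -1, 2, -0.016, 0.019, 0, 1],
    [7.5, -1, 2, 0, 0, 0, 1],
    [1, 0, 2, 0, 0, 0, 1],
    [0, 0, 0, 0, 0, 0, 1]
  ]
}}

```text
t: 11.2
eef_pos: [0.4723, -0.1312, 0.0946]
ee_rot: [-3.099, -0.514, -0.002]
wrist_force: [-0.1, 0.1, 0.4]
gripper_width: -0.002
```

```bash
python3 -c "
from h import *
state();go((.469,-.1355,.092))
s=manip.snapshot('side');cv2.imwrite('pics/f.png',cv2.resize(s['pixels'][170:290,260:420,::-1],None,fx=5,fy=5,interpolation=cv2.INTER_CUBIC))
"
```

```text
t 11.2 pos [ 0.4723 -0.1312  0.0946] F [-0.1  0.1  0.4] w -0.0 q6 -0.69
axes x,y,z [[0.946, 0.323, 0.002], [0.323, -0.946, 0.0], [0.002, 0.0, -1.0]]
 tool shift mm [-4.5  3.   2.6]
```

View pics/f.png

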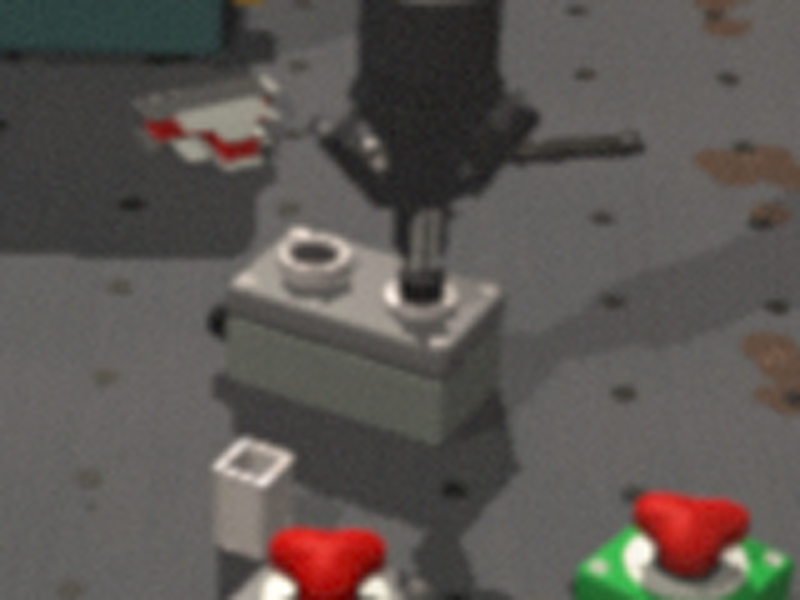

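The picture shows the fingertips just above the proud reset cap (crop about 425,285). The start button in its ring (315,255) is well clear. Pressing now.

Call:
{"fn": "jog_arm", "kwargs": {
  "targets": [
    [-3.5, 2.5, 4, 0, 0, 0, 1],
    [0, 0, 4, 0, 0, 0, 1],
    [0, 0, 4, 0, 0, 0, 1],
    [0, 0, 3, 0, 0, 0, 1]
  ]
}}

```text
t: 11.75
eef_pos: [0.4703, -0.1353, 0.0798]
ee_rot: [3.099, 0.513, 0.005]
wrist_force: [-0.8, 1.3, 3.9]
gripper_width: -0.002
```

Call:
{"fn": "jog_arm", "kwargs": {
  "targets": [
    [0, 0, 3, 0, 0, 0, 1],
    [0, 0, 3, 0, 0, 0, 1]
  ]
}}

```text
t: 12.0
eef_pos: [0.4705, -0.1354, 0.0785]
ee_rot: [-3.098, -0.513, -0.0]
wrist_force: [-10.2, 3.1, 31.4]
gripper_width: -0.0
```

Bottomed at about 79 mm (6 mm travel), with 31 N against the stop. Releasing.

Call:
{"fn": "jog_arm", "kwargs": {
  "targets": [
    [0, 0, -5, 0, 0, 0, 1],
    [0, 0, -12, 0, 0, 0, 1],
    [0, 0, -30, 0, 0, 0, 1],
    [0, 0, -40, 0, 0, 0, 1],
    [0, 0, 0, 0, 0, 0, 1],
    [0, 0, 0, 0, 0, 0, 1]
  ]
}}

```text
t: 12.75
eef_pos: [0.4697, -0.1357, 0.1681]
ee_rot: [-3.098, -0.513, 0.002]
wrist_force: [0.8, -0.7, -0.2]
gripper_width: 0.003
```

```bash
python3 -c "
from h import *
look()
s=manip.snapshot('side');P=pts(s)
D=s['pixels'].max(2)<70
m=D&(np.hypot(P[...,0]-.4695,P[...,1]+.1355)<.016)&(P[...,2]>.07)&(P[...,2]<.1);print('reset z',np.percentile(P[m][:,2],[50,95]),m.sum())
cv2.imwrite('pics/g.png',cv2.resize(s['pixels'][150:350,230:430,::-1],None,fx=3,fy=3,interpolation=cv2.INTER_CUBIC))
"
```

```text
t 12.75 pos [ 0.4697 -0.1357  0.1681] F [ 0.8 -0.7 -0.2] w 0.0 q6 -0.7
axes x,y,z [[0.947, 0.322, -0.001], [0.322, -0.947, -0.002], [-0.001, 0.001, -1.0]]
u,v mm [  89.8 -258. ] polar 0.2731766979337425 -1.7409401576797254
(array([ 0.518 ,  0.1214, -0.4968]), np.float64(20.57), np.float64(242.2)) red z [0.09181187 0.09548853 0.09743765]
reset z [0.08269367 0.08612834] 48
```

View pics/g.png

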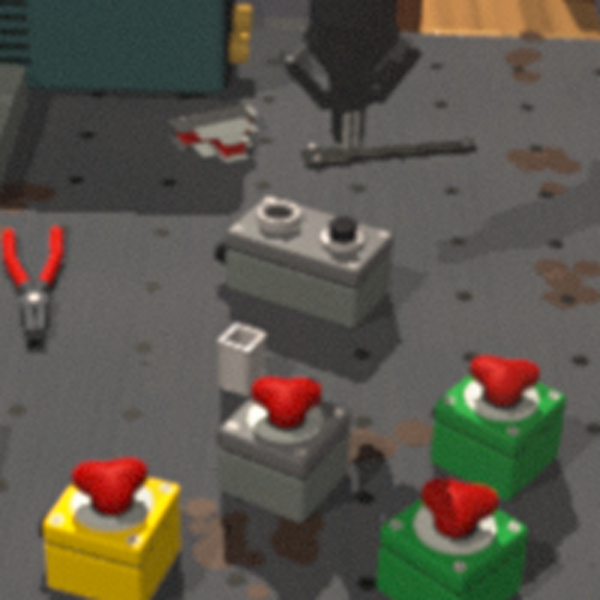

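The stop head (285,400) is out and back at its rest angle, the reset cap (343,230) stands proud, and the arm is clear of everything. Handing in.

```bash
python3 -c "
from bench import manip
print(manip.hand_in())"
```

```text
the job is handed in; nothing more can be done
None
```

I did the three steps in order on the grey stop box and the two-button box, and handed the job in at about 12.8 s. No verdict is reported.

- **Press:** I pushed the mushroom down to its end stop, with the TCP at 87 mm and 20 N on the wrist. After lifting off, the side camera showed the head about 6.5 mm lower, so it was latched with nothing touching it.
- **Release:** With the shut fingertips against one lobe, I turned the head clockwise by about 0.65 rad. At that point it had risen only about 1.5 mm, and the tip was taking about 6 N upward. The finger was probably holding down the lobe's shoulder. When I raised the finger 5.5 mm, the head popped fully out, and once let go it turned back to its rest angle.
- **Reset:** I pressed it to about 6 mm, reaching 31 N against its stop, and let it go. It came back, with its cap again reading about 85 mm high.

**Last checks:** The stop head reads 97 mm high at the rest angle, against 96 mm nominal. The arm is clear of everything, with the TCP at 168 mm. I never went near the start button, and the last picture shows no tool or look-alike moved; it does not cover the far left. One disagreement: the side camera's last fit put the head centre 12 mm off in y. I put that down to the fit using the latched height for a head that was out, so I relied on its height and angle instead.

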